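# Dock a plate carrier on the magnets and clamp it

## Robot

A 7-joint arm with a two-finger parallel gripper is mounted at the origin on a cart in front of the work surface, level with it; the furniture and walls round the work are solid. World frame = base frame: x ahead of the robot, y to its left, z up, the work surface at z = 0. Lengths are in m, angles in rad, forces in N, time in s.
With the tool pointing down it reaches from about 0.425 to 0.875 m from the base axis. Payload 4.7 kg.
Tool frame: the origin (TCP) lies at the very end of the fingers, on their centre line; the grasp point (between the pads) lies 19 mm behind it; z points along the fingers, y is the line along which they close (so a half turn about z gives the same grasp; the last joint's range is limited). The gripper opens to 87 mm and grips with 3 to 60 N. Pads are 19 mm wide; open, the fingers measure 117 mm over their backs; the gripper's body (75 mm by 190 mm) begins 51 mm behind the grasp point.
Start: joints at [-1.283, 0.321, -0.07, 1.45, 0.023, 1.371, -0.057], TCP at [0.176, 0.626, 0.223] pointing down, gripper open.
Joint ranges: [-2.86, 2.86], [-0.3, 2.09], [-1.38, 1.24], [0.06, 2.45], [-1.56, 4.7], [0.09, 2.05], [-2.69, 2.69]. Speed limits (rad/s): [2.57, 2.57, 3.14, 3.14, 3.14, 3.14, 3.14].

## Interface

Orientations are given as a rotation vector (axis times angle).
In Python, from bench import get_state, get_image, get_calibration, close_job gives the robot as it stands.
- The arm moves only by the shell command python3 -m crank 'ROWS' [FORCE]. ROWS is JSON, a list of rows, each a list of 5 numbers: the opening, from 0 (shut) to 1 (fully open), then the shift along the world's x, y, z in units of 0.2 m (1.0 is 0.2 m), then the turn about the world's z in units of 2 pi rad (1.0 is 2 pi rad). A call has 1 to 5 rows; each row is the pose to reach, as a shift and turn from the pose commanded when the call began, turning the shorter way round; what a row does not reach only later rows make up. A row lasts 1/8 s, in which the tool goes at most 62.5 mm and 10.7 degrees, less where a joint would pass 70% of its speed; a pose out of reach is approached as far as the arm can. A call with a number of a shift or a turn outside -1 to 1 is refused whole. A call with a gripper value outside its range is refused whole. The fingers move at their own pace and stop on an object; FORCE is the grip in N (left out, the last holds). Time passes only in rows, so rows that repeat a pose let the fingers close. It gives the time, the measured TCP pose, the force, the opening and the grip force at its end, in the units of the state.
- get_state(): the state, without advancing time (a new reading comes with each control period).
- get_image(name): name is "scene" or "top" or "wrist"; returns the picture (384x512x3 uint8, red, green, blue); there is no depth.
- get_calibration(name): a dict with "fovy" (degrees; the focal length in pixels is half the picture's height over the tangent of half this angle, whatever the lens; pixels are square), "cx", "cy" (the principal point, pixels), "R" (3x3) and "t" (3): a world point X has camera coordinates R X + t. Camera axes: x right, y down, z forward; pixel columns grow to the right and rows downward; lengths in m; the calibration is good to about 2 mm. A picture is of the moment at which its call begins: read the wrist's pose just before it. get_calibration takes no time and is no camera call; for the wrist camera it gives the pose at the moment of the call.
- close_job(): hands the job in; it is judged then, once.
The state is a dict: "time": time; "joint_positions": joint angles; "qd": joint speeds; "joint_torque": joint torques, N m; "position": TCP position; "tool_rot": TCP orientation; "ft_force": force on the tool from outside, world axes, zero at the start; "torque": the same for the moment, N m; "grip_width": opening from 0.0 (shut) to 1.0 (fully open); "grip_force": force on a finger pad.
Only numpy, scipy, OpenCV 4.12 (cv2) and the standard library are available. Lean on these libraries where they do the work, as an engineer would, in place of code of your own. Each camera call takes 0.05 s, during which the arm holds its last target. There are 200 camera calls.

## Task

With a fingertip against the blue tab, gently slide the white plate carrier along its rails until it drops into the locating notches over the magnets, all four feet fully down. Then push the red knob round to swing the clamp fully over the carrier's edge. Only push: lift nothing, keep the clear plate sitting in the carrier, and leave the bottles and beaker standing where they are.

Things in the scene. Friction and masses are not known exactly. Their poses are not given: they have to be found in the camera images.
- dock: Fixed dock: dark base plate, top 12 mm above the worktop, spanning x -205 to 112, y -104 to 104 mm from the origin; two metal rails along x (y 46 to 64 mm on either side, tops at 26 mm) with 6 mm deep notches, magnets between them. Origin: on the worktop under the middle of the docked place. x points where the carrier has to slide, z up; the clamp is on the +y side. Orange end stops at x 96 mm.
- docked (a point): Where the carrier's origin comes to lie (within 2 mm along the rails) when its pins have dropped into the notches: dock x 0, y 0, 20 mm above the worktop. Sliding takes 2 to 4 N; once dropped, the notches block the carrier and the force rises steeply. Pushed slowly (about 30 mm/s) it drops by itself; pushed fast or hard it can jump the notches.
- carrier: Loose white board 160 mm (along x, the rails) x 140 mm, about 0.65 kg, lying on both rails on four black skid pins, guided by keels between the rails (1.5 mm play). Origin: in its middle, level with the pins' undersides; board 8 to 14 mm above it. Axes parallel to the dock's. Sliding: origin 26 mm above the worktop, at the start at dock x -120 to -60 mm. Dropped: 20 mm above the worktop.
- push_tab (a point): Middle of the rear face of the blue upright push tab at the carrier's rear end; face 60 mm wide (y), from 18 mm below to 10 mm above this point, looking to the carrier's -x; push it towards +x. The point lies 84 mm behind the carrier's origin and 22 mm above it. Behind the tab is free space above the base plate.
- plate: Clear deep-well plate, 128 x 85 x 44 mm, loose, sitting in the carrier between low black corners 8 mm high; origin at the centre of its underside, 14 mm above the carrier's origin. Its long side (its y axis) lies along the rails. Its top is 84 mm above the worktop while sliding.
- clamp (a joint): Angle of the swing clamp, rad. Start -0.5 to 0.1, open: steel nose points along dock +x beside the carrier, handle with knob to dock +y. 1.57 (stop): closed, nose points to dock -y over the carrier's edge, handle to dock +x. Turns clockwise seen from above, stays where left. The nose passes 2.5 mm over a dropped carrier and strikes one that is not down.
- clamp_pivot (a point): The clamp's upright pivot axis, at dock x -20, y 88 mm. The knob stands 50 mm from it: knob in the dock frame at x = -20 + 50 sin(angle), y = 88 + 50 cos(angle) mm. Pushing the knob along its arc takes 1 to 2 N.
- clamp_knob (a point): Middle of the red upright round knob on the clamp's handle, 17 mm diameter, 30 mm tall, from 41.5 to 71.5 mm above the worktop; this point is 56.5 mm above the worktop.
- media_mid (a point): Mid-height of a loose bottle with orange cap, 71 mm diameter, 132 mm tall, standing near the dock's front end. Leave it alone.
- cup_mid (a point): Mid-height of a loose clear beaker, 64 mm diameter, 78 mm tall, standing beside the dock. Leave it alone.
- reagent_mid (a point): Mid-height of a loose small pale bottle with white cap, 31 mm diameter, 109 mm tall, standing beside the dock. Leave it alone.

How it is judged:
By the outcome, as a careful person would: the job done as asked, in the order asked, and still so for the second after the job is handed in, with the robot touching nothing.
It also fails if it takes over 51 s, if anything falls off the work surface, if the arm or the gripper's body presses on something with over 40 N, if the wrist force passes 120 N, or if a joint passes its speed limit or range.

## Working session

There is one attempt and no reset: what is moved stays moved. The work goes in short steps, Python scripts to look and compute and a shell command to move; the robot and the scene stay as the last step left them, time stands still between calls to the robot, and variables do not carry over. Pictures are saved under pics/ and viewed, at most 10 in all, crops included, and the job is handed in when it is done.

```bash
mkdir -p pics; python3 - <<'E'
from bench import *
import cv2,json
s=get_state();print(s)
for n in("scene","top"):
    print(n,get_calibration(n))
    cv2.imwrite(f"pics/{n}0.png",get_image(n)[:,:,::-1])
E
```

```text
{'time': 0.0, 'joint_positions': array([-1.28292007,  0.32181159, -0.07009316,  1.45162311,  0.02265012,
        1.37079002, -0.05693996]), 'qd': array([-0.00174481, -0.00073858, -0.0011801 ,  0.00108812,  0.00180406,
       -0.00088846,  0.00080626]), 'joint_torque': array([ 8.59646898e-04, -4.91298401e+01, -4.03448185e-01, -3.12510216e+01,
       -6.39889506e-02,  4.41322848e-02,  1.79445210e-04]), 'position': array([0.17565726, 0.62526813, 0.22149504]), 'tool_rot': array([-4.28678086e-01, -3.11209536e+00,  2.89323520e-03]), 'ft_force': array([ 1.1657463 ,  0.22776376, -0.34130659]), 'torque': array([-0.01623249,  0.08292686, -0.00458762]), 'grip_force': 0.0, 'grip_width': 1.0015997643557186}
scene {'fovy': 44.37820629895167, 'cx': 256.96826740848394, 'cy': 186.20141687461677, 'R': array([[ 0.79960399, -0.60024322, -0.01848077],
       [-0.27651352, -0.34068621, -0.89859511],
       [ 0.53307948,  0.72363042, -0.43838942]]), 't': array([-0.41587405,  0.22300808,  0.96574352])}
top {'fovy': 49.55570596184606, 'cx': 264.4952406801617, 'cy': 199.47295177456985, 'R': array([[ 0.00869781, -0.99976765, -0.01972311],
       [-0.98146645, -0.00475926, -0.19157496],
       [ 0.19143658,  0.02102386, -0.98127979]]), 't': array([0.0526333 , 0.55311959, 0.87211591])}
```

View pics/scene0.png

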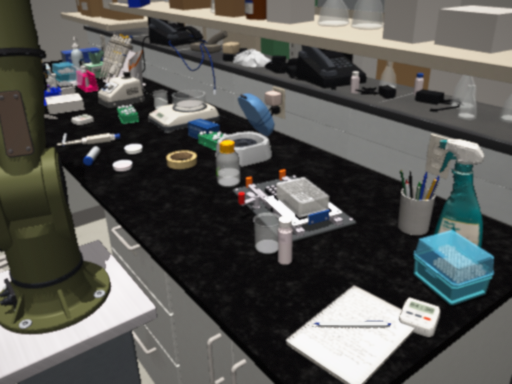

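View pics/top0.png

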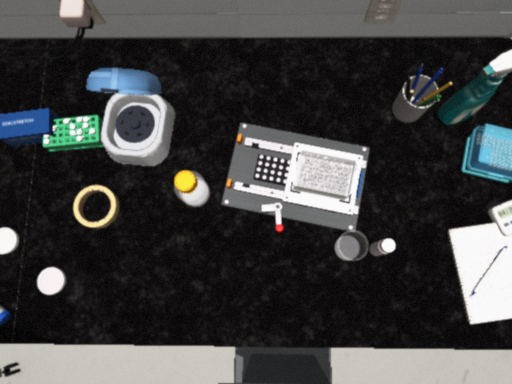

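The scene view shows the dock past the arm at about (295,205). In the top view, the dock spans (222–368, 124–230), with orange stops on the left, the tab at (360,185), the knob at (280,228), the beaker at (351,246) and the small bottle at (388,246).

```bash
cat > h.py <<'E'
from bench import *
import cv2,numpy as np
def ray(n,uv,z):
    c=get_calibration(n);f=192/np.tan(np.radians(c["fovy"]/2));R=np.array(c["R"]);o=-R.T@c["t"]
    d=R.T@np.array([(uv[0]-c["cx"])/f,(uv[1]-c["cy"])/f,1]);return o+d*(z-o[2])/d[2]
def proj(n,X):
    c=get_calibration(n);f=192/np.tan(np.radians(c["fovy"]/2));p=np.array(c["R"])@X+c["t"]
    return np.array([c["cx"],c["cy"]])+f*p[:2]/p[2]
def blob(m):
    n,l,s,c=cv2.connectedComponentsWithStats(m.astype(np.uint8));i=1+np.argsort(-s[1:,4]);return [(s[k,4],c[k].round(1)) for k in i[:4]]
E
python3 - <<'E'
from h import *
im=cv2.imread("pics/top0.png");hsv=cv2.cvtColor(im,cv2.COLOR_BGR2HSV)
roi=np.zeros(im.shape[:2],np.uint8);roi[110:240,210:380]=1
g=cv2.GaussianBlur(im.max(2),(3,3),0)
m=((g>48)&(roi>0)).astype(np.uint8)
m=cv2.morphologyEx(m,cv2.MORPH_OPEN,np.ones((7,7)));m=cv2.morphologyEx(m,cv2.MORPH_CLOSE,np.ones((9,9)))
cs,_=cv2.findContours(m,0,1);c=max(cs,key=cv2.contourArea)
q=cv2.approxPolyDP(cv2.convexHull(c),6,True)[:,0];print(q)
for p in q:print(p,ray("top",p,.012).round(4))
H,S,V=[hsv[:,:,i] for i in range(3)]
r=roi>0
print("red",blob(r&((H<6)|(H>174))&(S>150)&(V>90)))
print("orange",blob(r&(H>6)&(H<20)&(S>150)&(V>90)))
print("blue",blob(r&(H>95)&(H<125)&(S>110)&(V>60)))
v=cv2.resize(im[110:260,205:405],None,fx=4,fy=4,interpolation=cv2.INTER_CUBIC)
cv2.drawContours(v,[((q-[205,110])*4+2).reshape(-1,1,2)],-1,(0,255,0),1)
cv2.imwrite("pics/crop1.png",v)
s=get_state();from scipy.spatial.transform import Rotation as Ro
print(Ro.from_rotvec(s["tool_rot"]).as_matrix().round(3))
E
```

```text
[[239 124]
 [367 146]
 [355 239]
 [276 231]
 [223 205]]
[239 124] [0.7466 0.1206 0.012 ]
[367 146] [ 0.6916 -0.1853  0.012 ]
[355 239] [ 0.4702 -0.1496  0.012 ]
[276 231] [0.4874 0.0302 0.012 ]
[223 205] [0.5474 0.1538 0.012 ]
red [(np.int32(55), array([279. , 227.8]))]
orange [(np.int32(39), array([239.1, 138.2])), (np.int32(39), array([228.6, 182.9]))]
blue [(np.int32(64), array([359.5, 183.3]))]
[[-0.963  0.27  -0.   ]
 [ 0.27   0.963 -0.002]
 [-0.    -0.002 -1.   ]]
```

View pics/crop1.png

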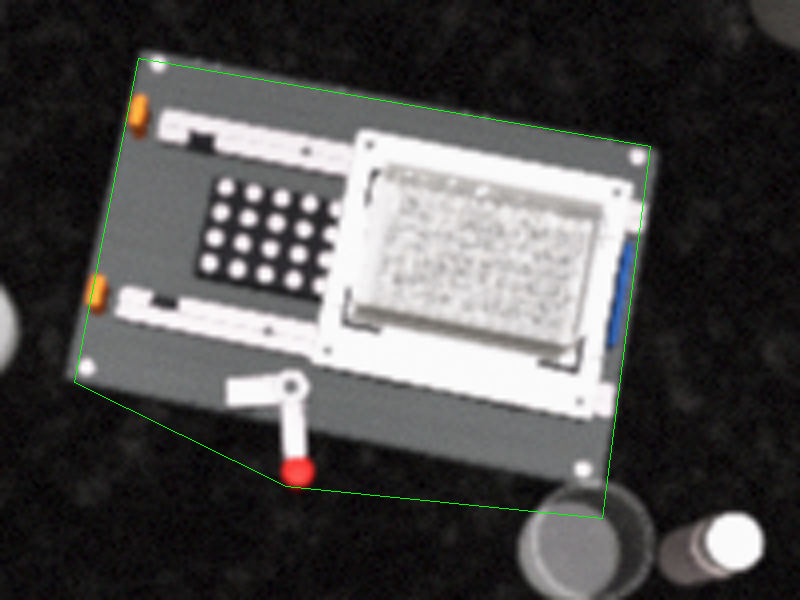

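The crop shows the base screws at crop pixels (158,64), (638,157), (86,367) and (583,469). The blue tab runs from (628,242) to (612,347), the knob top is at (297,472), and the clamp is open. The beaker stands right beside the dock's rear corner.

```bash
cat >> h.py <<'E'
def dock():
    P=[ray("top",(205+(u-1.5)/4,110+(v-1.5)/4),.013)[:2] for u,v in((158,64),(638,157),(86,367),(583,469))]
    P=np.array(P);d=(P[0]-P[1])+(P[2]-P[3]);e=(P[2]-P[0])+(P[3]-P[1]);e=np.array([e[1],-e[0]])
    d=d/np.linalg.norm(d)*2+e/np.linalg.norm(e);d/=np.linalg.norm(d)
    return P.mean(0)+.0465*d,d,np.array([-d[1],d[0]]),P
def todock(p):
    o,x,y,_=dock();return np.array([(p[:2]-o)@x,(p[:2]-o)@y])*1000
def fromdock(a,b):
    o,x,y,_=dock();return o+x*a/1000+y*b/1000
E
python3 - <<'E'
from h import *
o,x,y,P=dock();print(o,x,np.degrees(np.arctan2(x[1],x[0])));print([todock(p).round(1) for p in P])
print("stops",[todock(ray("top",p,.03)).round(1) for p in((239.1,138.2),(228.6,182.9))])
k=todock(ray("top",(279,227.8),.0715));print("knob",k,np.arctan2(k[0]+20,k[1]-88))
print("tab top",todock(ray("top",(359.5,183.3),.056)))
for n,uv,z in(("cup top",(205+586/4,110+540/4),.078),("reag",(205+735/4,110+541/4),.109),("media",(185,181),.132)):
    w=ray("top",uv,z);print(n,w.round(3),todock(w))
for c in((361,131),(322,362),(633,182),(588,417)):print("carrier corner",todock(ray("top",(205+c[0]/4,110+c[1]/4),.04)))
c=get_calibration("top");print("cam",-c["R"].T@c["t"])
s=get_state();print("tcp dock",todock(s["position"]))
E
```

```text
[0.62924412 0.02975902] [0.19955375 0.97988688] 78.48913505973837
[array([ 99.2, -94.9]), array([-192.6,  -95.3]), array([99.9, 95.3]), array([-192.4,   94.9])]
stops [array([101.5, -55.9]), array([101.5,  54.6])]
knob [-33.73520795 137.95123591] -0.268340490376946
tab top [-188.92870561    1.46727507]
cup top [ 0.451 -0.129  0.078] [-191.06804409  143.07641429]
reag [ 0.448 -0.199  0.109] [-259.89947783  131.7323927 ]
media [0.576 0.219 0.132] [174.66289067  90.38313633]
carrier corner [-30.27745669 -68.02101471]
carrier corner [-35.24953801  70.27375298]
carrier corner [-189.04425909  -69.38033893]
carrier corner [-186.89830258   70.59936928]
cam [0.37545563 0.03691827 0.96279168]
tcp dock [493.04858496 563.28976678]
```

Dock pose: origin (0.6292, 0.0298), x axis at 78.5°. The carrier is at about dock x −111, its tab face near −194, and the clamp at about −0.27 rad. I'll shut the fingers and travel high to a point behind the tab.

```bash
python3 -m crank '[[0,0.2,-0.2,0,0.0117],[0,0.4,-0.4,0,0.0117],[0,0.6,-0.6,0,0.0117],[0,0.8,-0.8,0,0.0117],[0,1,-1,0,0.0117]]' 10
python3 -m crank '[[0,0.15,-0.25,0,0],[0,0.3,-0.5,0,0],[0,0.45,-0.75,0,0],[0,0.6,-1,0,0],[0,0.6,-1,0,0]]'
python3 -m crank '[[0,0.1,-0.25,0,0],[0,0.2,-0.5,0,0],[0,0.3,-0.75,0,0],[0,0.3,-1,0,0],[0,0.3,-1,0,0]]'
python3 -m crank '[[0,0,-0.25,0,0],[0,0,-0.5,0,0],[0,0,-0.75,0,0],[0,0,-1,0,0],[0,0,-1,0,0]]'
python3 - <<'E'
from h import *
s=get_state();print(s["position"],s["tool_rot"],s["ft_force"],(fromdock(-235,0)-s["position"][:2])/.2,todock(s["position"]))
E
```

```text
time: 0.72
position: [0.3768, 0.4241, 0.2222]
tool_rot: [-0.314, -3.126, 0.0]
ft_force: [0.1, -0.1, 1.5]
grip_width: 0.513
grip_force: 0.0
time: 1.35
position: [0.4984, 0.2196, 0.2225]
tool_rot: [0.33, 3.123, -0.003]
ft_force: [-0.4, 0.5, 0.4]
grip_width: 0.019
grip_force: 0.0
time: 1.98
position: [0.5556, 0.0212, 0.2225]
tool_rot: [-0.326, -3.124, 0.002]
ft_force: [0.4, 0.6, -0.1]
grip_width: 0.007
grip_force: 0.0
time: 2.6
position: [0.555, -0.1777, 0.2224]
tool_rot: [-0.323, -3.125, 0.003]
ft_force: [0.7, 0.2, 0.3]
grip_width: 0.004
grip_force: 0.0
[ 0.55495301 -0.17770077  0.2224224 ] [-3.23317200e-01 -3.12452866e+00  2.68861677e-03] [0.72488809 0.18580859 0.31244369] [ 0.13697986 -0.11406812] [-218.11219806   31.39749793]
```

```bash
python3 -m crank '[[0,0.135,-0.115,0,0],[0,0.135,-0.115,-0.25,0],[0,0.135,-0.115,-0.5,0],[0,0.135,-0.115,-0.75,0],[0,0.135,-0.115,-0.92,0]]'
python3 -m crank '[[0,0,0,0,0],[0,0,0,0,0]]'
python3 - <<'E'
from h import *
s=get_state();print(todock(s["position"]),s["position"],dock()[1]*.004*5)
cv2.imwrite("pics/a_top.png",cv2.resize(get_image("top")[100:260,200:410,::-1],None,fx=3,fy=3,interpolation=2))
E
```

```text
time: 3.22
position: [0.5823, -0.1929, 0.0354]
tool_rot: [-0.308, -3.123, -0.004]
ft_force: [0.3, -0.4, -0.1]
grip_width: 0.005
grip_force: 0.0
time: 3.48
position: [0.5842, -0.196, 0.0398]
tool_rot: [0.311, 3.124, 0.001]
ft_force: [-1.1, -0.1, -0.3]
grip_width: 0.006
grip_force: 0.0
[-230.21877535   -0.87915275] [ 0.58416457 -0.19600477  0.03984747] [0.00399108 0.01959774]
```

View pics/a_top.png

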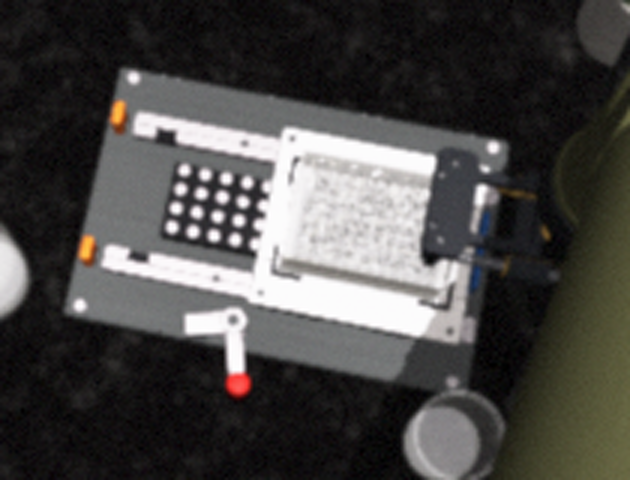

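The arm is behind the tab, with nothing disturbed. Slow approach next.

```bash
R='python3 -m crank'; for i in 1; do
python3 -m crank '[[0,0.004,0.018,0,0],[0,0.007,0.037,0,0],[0,0.011,0.055,0,0],[0,0.015,0.073,0,0],[0,0.019,0.092,0,0]]' | grep -E "pos|force: \["
done
python3 -m crank '[[0,0.004,0.018,0,0],[0,0.007,0.037,0,0],[0,0.011,0.055,0,0],[0,0.015,0.073,0,0],[0,0.019,0.092,0,0]]' | grep -E "pos|force: \["
python3 -m crank '[[0,0.004,0.018,0,0],[0,0.007,0.037,0,0],[0,0.011,0.055,0,0],[0,0.015,0.073,0,0],[0,0.019,0.092,0,0]]'| grep -E "pos|force: \["
python3 - <<'E'
from h import *
s=get_state();print(todock(s["position"]),s["position"])
cv2.imwrite("pics/b_top.png",cv2.resize(get_image("top")[100:260,200:410,::-1],None,fx=3,fy=3,interpolation=2))
E
```

```text
position: [0.5866, -0.1785, 0.0386]
ft_force: [-0.2, 0.3, 0.5]
position: [0.5897, -0.1628, 0.0386]
ft_force: [-1.4, -3.9, -0.4]
position: [0.5936, -0.1444, 0.0386]
ft_force: [-1.8, -4.5, -0.7]
[-177.72895301    0.20520269] [ 0.59357656 -0.1443543   0.0386151 ]
```

View pics/b_top.png

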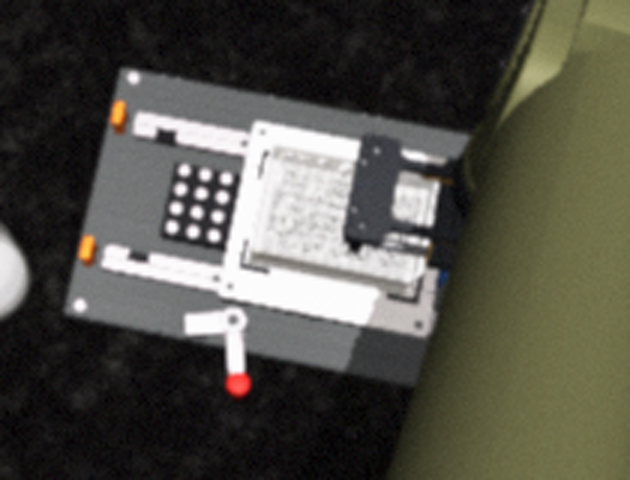

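Contact made and the carrier slides at 4 N; its front edge is now at about (255,122)–(225,296) in the crop. I'll work out how far is left.

```bash
python3 - <<'E'
from h import *
for c in((256,122),(223,296)):print(todock(ray("top",(200+c[0]/3,100+c[1]/3),.04)))
E
python3 -m crank '[[0,0.004,0.018,0,0],[0,0.007,0.037,0,0],[0,0.011,0.055,0,0],[0,0.015,0.073,0,0],[0,0.019,0.092,0,0]]' | grep -E "pos|force: \["
python3 -m crank '[[0,0.004,0.018,0,0],[0,0.007,0.037,0,0],[0,0.011,0.055,0,0],[0,0.015,0.073,0,0],[0,0.019,0.092,0,0]]' | grep -E "pos|force: \["
```

```text
[ -6.76305977 -68.35471688]
[-9.72035372 71.29151416]
position: [0.5975, -0.1256, 0.0386]
ft_force: [-0.4, -5.1, 1.5]
position: [0.6013, -0.1073, 0.0386]
ft_force: [-0.8, -5.3, -0.2]
```

```bash

python3 -m crank '[[0,0.004,0.018,0,0],[0,0.007,0.037,0,0],[0,0.011,0.055,0,0],[0,0.015,0.073,0,0],[0,0.019,0.092,0,0]]' | grep -E "pos|force: \["
python3 -m crank '[[0,0.004,0.018,0,0],[0,0.007,0.037,0,0],[0,0.011,0.055,0,0]]' | grep -E "pos|force: \["
python3 - <<'E'
from h import *
s=get_state();print(todock(s["position"]),s["position"],s["ft_force"])
E
```

```text
position: [0.6051, -0.0889, 0.0386]
ft_force: [-1.0, -5.7, 0.7]
position: [0.6073, -0.0779, 0.0386]
ft_force: [-1.5, -5.2, 0.8]
[-1.09914914e+02  3.09064626e-02] [ 0.6072799  -0.07793899  0.03859399] [-1.53553329 -5.24866852  0.84286154]
```

```bash

python3 -m crank '[[0,0.004,0.018,0,0],[0,0.007,0.037,0,0]]' | grep -E "pos|force: \["
python3 -m crank '[[0,0.003,0.016,0,0]]' | grep -E "pos|force: \["
python3 -m crank '[[0,0.003,0.016,0,0]]' | grep -E "pos|force: \["
```

```text
position: [0.6087, -0.0706, 0.0386]
ft_force: [0.1, -4.8, -0.2]
position: [0.6095, -0.065, 0.0384]
ft_force: [-0.3, 0.7, 0.8]
position: [0.6102, -0.0623, 0.0385]
ft_force: [-1.5, -4.3, 0.3]
```

```bash

python3 -m crank '[[0,0.002,0.01,0,0]]' | grep -E "pos|force: \["
python3 - <<'E'
from h import *
s=get_state();print(todock(s["position"]),s["ft_force"])
a=get_image("top")[100:240,200:360,::-1];b=get_image("scene")[160:250,220:370,::-1]
cv2.imwrite("pics/c.png",np.vstack([cv2.resize(a,(400,350),interpolation=2),cv2.resize(b,(400,240),interpolation=2)]))
E
```

```text
position: [0.6106, -0.061, 0.0385]
ft_force: [-1.4, -5.8, -0.5]
[-92.61235057   0.20144422] [-1.42796371 -5.81422264 -0.5089136 ]
```

View pics/c.png

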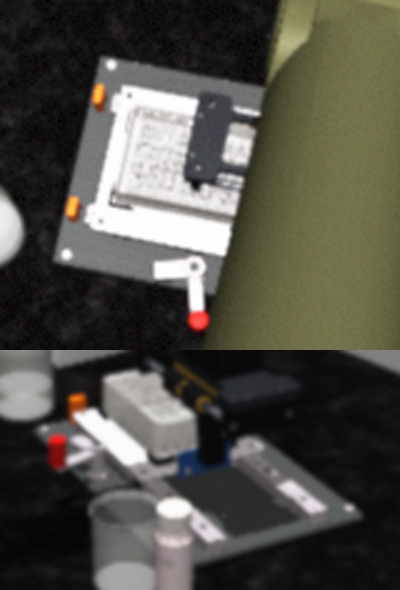

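Carrier front edge now at about (126,86)–(90,228) in the upper crop; I'll compute its dock x.

```bash
python3 - <<'E'
from h import *
for c in((126,86),(90,228)):
  for z in (.034,.04):print(z,todock(ray("top",(200+c[0]/2.5,100+c[1]/2.5),z)))
E
python3 -m crank '[[0,0.001,0.007,0,0]]' | grep -E "pos|force: \["
python3 -m crank '[[0,0.001,0.007,0,0]]' | grep -E "pos|force: \["
```

```text
0.034 [ 76.84862114 -69.02962881]
0.04 [ 76.07033373 -66.96796764]
0.034 [79.86361914 70.99122254]
0.04 [79.06585482 72.14834814]
position: [0.6108, -0.0601, 0.0386]
ft_force: [-1.3, -7.3, -1.0]
position: [0.6108, -0.06, 0.0386]
ft_force: [-1.7, -9.1, 0.0]
```

Force climbs while the position stalls, so it's seated. Backing off, rising and checking.

```bash

python3 -m crank '[[0,-0.01,-0.05,0,0],[0,-0.04,-0.196,0,0],[0,-0.04,-0.196,0.25,0],[0,-0.04,-0.196,0.5,0],[0,-0.04,-0.196,0.6,0]]' | grep -E "pos|force: \["
python3 -m crank '[[0,-0.25,-0.1,0,0],[0,-0.5,-0.2,0,0],[0,-0.6,-0.2,0,0],[0,-0.6,-0.2,0,0]]' | grep -E "pos|force: \["
python3 - <<'E'
from h import *
s=get_state();print(todock(s["position"]),s["ft_force"])
t=get_image("top");a=t[110:240,210:380,::-1];b=get_image("scene")[165:245,230:370,::-1]
cv2.imwrite("pics/d.png",np.vstack([cv2.resize(a,(425,325),interpolation=2),cv2.resize(b,(425,243),interpolation=2)]))
hsv=cv2.cvtColor(t,cv2.COLOR_RGB2HSV);H,S,V=cv2.split(hsv);r=np.zeros(H.shape,bool);r[110:240,210:380]=1
for u in blob(r&(H>95)&(H<125)&(S>110)&(V>60)):print(u,[todock(ray("top",u[1],z)) for z in(.052,.058)])
for u in blob(r&((H<6)|(H>174))&(S>150)&(V>90)):print(u,todock(ray("top",u[1],.0715)))
E
```

```text
position: [0.6052, -0.0952, 0.1623]
ft_force: [0.4, -0.5, -0.4]
position: [0.4822, -0.1354, 0.1584]
ft_force: [0.5, 0.4, 0.6]
[-191.15371521  111.12717142] [0.45392963 0.36882977 0.64322555]
(np.int32(41), array([311.4, 174. ])) [array([-80.3633217 ,   1.09685093]), array([-80.12132917,   2.73728627])]
(np.int32(57), array([279.1, 227.8])) [-33.94585302 137.90697066]
```

View pics/d.png

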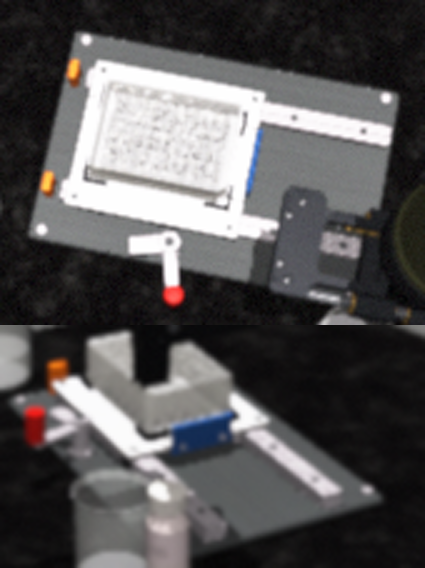

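The carrier is level in the dock with its tab at about dock x −80. I'll verify the height from the blue face in the scene view and compute the knob path.

```bash
python3 - <<'E'
from h import *
t=get_image("scene");H,S,V=cv2.split(cv2.cvtColor(t,cv2.COLOR_RGB2HSV));r=np.zeros(H.shape,bool);r[165:245,270:330]=1
m=r&(H>95)&(H<125)&(S>110)&(V>50)
print(blob(m)[:2])
for z in(.038,.044):print("face ctr",z,proj("scene",np.r_[fromdock(-84,0),z]))
print("old", [ (u) for u in blob((lambda q:(q[:,:,0]>95)&(q[:,:,0]<125)&(q[:,:,1]>110)&(q[:,:,2]>50)&(np.arange(384)[:,None]>165)&(np.arange(384)[:,None]<245)&(np.arange(512)[None]>270)&(np.arange(512)[None]<345))(cv2.cvtColor(cv2.imread("pics/scene0.png"),cv2.COLOR_BGR2HSV)))[:2]],proj("scene",np.r_[fromdock(-194,0),.044]),proj("scene",np.r_[fromdock(-194,0),.038]))
s=get_state();p=s["position"]
q=fromdock(-75,140);print("to start",(q-p[:2])/.2,(.055-p[2])/.2)
for th,gap in zip((-.27,0,.3,.6,.9,1.2,1.45,1.57,1.6),(18,)*9):
    k=np.array([-20+50*np.sin(th),88+50*np.cos(th)]);f=k-gap*np.array([np.cos(th),-np.sin(th)])
    print(th,f.round(1),((fromdock(*f)-q)/.2).round(3))
E
```

```text
[(np.int32(162), array([295.9, 200.3]))]
face ctr 0.038 [296.79747537 200.42960431]
face ctr 0.044 [296.84004197 198.40471707]
old [(np.int32(185), array([318.1, 216.8]))] [319.34230647 216.94965435] [319.24484917 219.09028133]
to start [-0.03593675  0.59791436] -0.5180203467160427
-0.27 [-50.7 131.4] [0.066 0.111]
0 [-38. 138.] [0.047 0.179]
0.3 [-22.4 141.1] [0.047 0.259]
0.6 [ -6.6 139.4] [0.071 0.334]
0.9 [  8.  133.2] [0.116 0.4  ]
1.2 [ 20.1 122.9] [0.179 0.449]
1.45 [ 27.5 111.9] [0.24  0.474]
1.57 [ 30. 106.] [0.271 0.48 ]
1.6 [ 30.5 104.5] [0.279 0.482]
```

The blue face sits at row 200.3, against 200.4 predicted if dropped and 198.4 if not, so the feet are down. Now to a point behind the knob.

```bash

python3 -m crank '[[0,-0.01,0.2,0,0],[0,-0.02,0.4,0,0],[0,-0.036,0.6,0,0],[0,-0.036,0.6,-0.25,0],[0,-0.036,0.6,-0.4,0]]' | grep -E "pos|force: \["
python3 -m crank '[[0,0,0,-0.1,0],[0,0,0,-0.125,0],[0,0,0,-0.125,0]]' | grep -E "pos|force: \["
python3 - <<'E'
from h import *
p=get_state()["position"];print(todock(p),p[2])
for th in(-.27,-.1,.1,.3,.5,.7,.9,1.1,1.3,1.45,1.57,1.65):
    k=np.array([-20+50*np.sin(th),88+50*np.cos(th)]);f=k-18*np.array([np.cos(th),-np.sin(th)])
    print(th,((fromdock(*f)-p[:2])/.2).round(3))
E
```

```text
position: [0.476, -0.0149, 0.0766]
ft_force: [0.7, 0.0, -1.4]
position: [0.4766, -0.0162, 0.0536]
ft_force: [0.0, -0.4, 1.2]
[-75.4982961  140.44653015] 0.05361990533275558
-0.27 [0.069 0.113]
-0.1 [0.055 0.155]
0.1 [0.047 0.208]
0.3 [0.05  0.261]
0.5 [0.063 0.312]
0.7 [0.087 0.36 ]
0.9 [0.119 0.402]
1.1 [0.159 0.437]
1.3 [0.205 0.463]
1.45 [0.243 0.476]
1.57 [0.274 0.482]
1.65 [0.295 0.485]
```

```bash

python3 -m crank '[[0,0.035,0.05,0,0],[0,0.069,0.1,0,0],[0,0.062,0.13,0,0],[0,0.055,0.155,0,0],[0,0.05,0.18,0,0]]' | grep -E "pos|force: \["
python3 -m crank '[[0,-0.003,0.028,0,0],[0,-0.002,0.055,0,0],[0,0,0.081,0,0],[0,0.006,0.107,0,0],[0,0.013,0.132,0,0]]' | grep -E "pos|force: \["
python3 - <<'E'
from h import *
p=get_state()["position"];print(todock(p),p[2],get_state()["ft_force"])
t=get_image("top");H,S,V=cv2.split(cv2.cvtColor(t,cv2.COLOR_RGB2HSV));r=np.zeros(H.shape,bool);r[110:240,210:380]=1
for u in blob(r&((H<6)|(H>174))&(S>150)&(V>90)):
    k=todock(ray("top",u[1],.0715));print(u,k,np.arctan2(k[0]+20,k[1]-88))
E
```

```text
position: [0.4859, 0.0197, 0.0537]
ft_force: [1.2, -1.6, -0.3]
position: [0.4889, 0.046, 0.0536]
ft_force: [1.7, -3.4, -0.4]
[-12.08306346 140.81316601] 0.053595820471411884 [ 1.72686565 -3.36391096 -0.40376408]
```

```bash

python3 -m crank '[[0,0.012,0.025,0,0],[0,0.024,0.048,0,0],[0,0.04,0.07,0,0],[0,0.056,0.09,0,0],[0,0.076,0.108,0,0]]' | grep -E "pos|force: \["
python3 -m crank '[[0,0.02,0.017,0,0],[0,0.043,0.031,0,0],[0,0.066,0.043,0,0]]' | grep -E "pos|force: \["
python3 -m crank '[[0,0.025,0.009,0,0],[0,0.051,0.016,0,0]]' | grep -E "pos|force: \["
python3 - <<'E'
from h import *
s=get_state();p=s["position"];print(todock(p),p[2],s["ft_force"])
E
```

```text
position: [0.5034, 0.0685, 0.0533]
ft_force: [-0.6, -1.1, -0.1]
position: [0.5172, 0.0766, 0.0535]
ft_force: [-1.6, -0.6, 0.3]
position: [0.5275, 0.0797, 0.0536]
ft_force: [-2.3, -0.3, 0.0]
[ 28.62861834 109.63298532] 0.053597199387625735 [-2.33178424 -0.31102208  0.00640057]
```

```bash

for i in 1; do python3 -m crank '[[0,0.012,0.001,0,0],[0,0.022,0,0,0]]' | grep -E "pos|force: \["
python3 -m crank '[[0,0.008,-0.002,0,0]]' | grep -E "pos|force: \["
python3 -m crank '[[0,0.008,-0.002,0,0]]' | grep -E "pos|force: \["; done
```

```text
position: [0.5297, 0.0799, 0.0534]
ft_force: [-9.6, 0.9, 6.7]
position: [0.5298, 0.0799, 0.0534]
ft_force: [-12.7, 2.0, 10.3]
position: [0.5299, 0.0799, 0.0533]
ft_force: [-16.8, 1.2, 13.4]
```

Firm stop reached. Backing off along dock +y, rising and checking.

```bash

python3 -m crank '[[0,-0.03,0.006,0,0],[0,-0.15,0.03,0,0],[0,-0.15,0.03,0.25,0],[0,-0.15,0.03,0.5,0],[0,-0.15,0.03,0.75,0]]' | grep -E "pos|force: \["
python3 -m crank '[[0,-0.2,-0.2,0,0],[0,-0.2,0.3,0.1,0],[0,-0.2,0.6,0.2,0],[0,-0.1,0.8,0.2,0],[0,-0.1,1,0.2,0]]' | grep -E "pos|force: \["
python3 -m crank '[[0,-0.1,0.3,0,0],[0,-0.2,0.6,0,0],[0,-0.2,0.8,0,0],[0,-0.2,0.8,0,0]]' | grep -E "pos|force: \["
python3 - <<'E'
from h import *
t=get_image("top");a=t[110:270,160:400,::-1];b=get_image("scene")[135:265,210:370,::-1]
cv2.imwrite("pics/e.png",np.hstack([cv2.resize(a,(480,320),interpolation=2),cv2.resize(b,(320,320),interpolation=2)]))
H,S,V=cv2.split(cv2.cvtColor(t,cv2.COLOR_RGB2HSV));r=np.zeros(H.shape,bool);r[110:240,210:380]=1
for u in blob(r&((H<6)|(H>174))&(S>150)&(V>90)):
    k=todock(ray("top",u[1],.0715));print(u,k,np.arctan2(k[0]+20,k[1]-88))
for u in blob(r&(H>95)&(H<125)&(S>110)&(V>60))[:1]:print(u,todock(ray("top",u[1],.052)))
E
```

```text
position: [0.5054, 0.0844, 0.2056]
ft_force: [1.3, -0.4, 0.3]
position: [0.4865, 0.2867, 0.2449]
ft_force: [0.6, 0.0, 0.6]
position: [0.443, 0.4489, 0.2428]
ft_force: [0.2, -0.2, -0.0]
(np.int32(49), array([255. , 200.3])) [29.70099061 89.57691061] 1.539079015420119
(np.int32(43), array([311.3, 174.5])) [-80.36035552   2.28369631]
```

View pics/e.png

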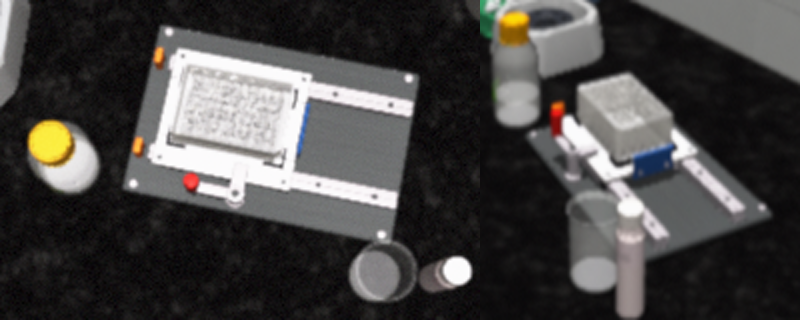

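The clamp is closed at about 1.55 rad, with its nose over the carrier edge at (237,172). The carrier is seated with the plate in it, and the bottles and beaker are standing in place.

```bash
python3 -c "
from bench import *
print(get_state()['time']);print(close_job())"
```

```text
15.85
the job is handed in; nothing more can be done
None
```

I slid the carrier until it dropped into the notches with all four feet down. I then swung the clamp to its stop over the carrier's edge (measured about 1.54 rad). The plate stayed in the carrier, the bottles and beaker were left standing, and I handed the job in at 15.9 s.

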